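# Bayonet die cap on a clay extruder

## Task

Fit the blue-handled die cap to the upright clay extruder: set its two lugs into the slots of the mouth, push it down against the spring until its flange is flush on the rim, and twist it clockwise (seen from above) a quarter turn, as far as the stop. It springs up and loosens if left, so finish while still gripping the cap and holding it pressed flush and turned, ready for me to put in the locking screw; leave the cup, clay lump, stamp and rubber rib where they are.

Things in the scene. Friction and masses are not known exactly. Their poses are not given: they have to be found in the camera images.
- die_cap: Loose steel die cap, about 0.25 kg, standing upright on the table. Origin: centre of its underside, z up. Round plug 46 mm wide, 24 mm high, with an 11 mm wide, 7 mm deep groove along y underneath; flange 76 mm wide from 24 to 30 mm; on it a blue grip bar from 30 to 72 mm, 46 mm long along x, 14 mm wide along y. A half turn about z makes no difference.
- cap_grip (a point): Point to grip on the cap's blue bar: on the cap's axis, 55 mm above its origin; axes as the cap's. The two brass lugs stand out of the plug in line with the bar, along +x and -x, to 31 mm from the axis; they are 10 mm wide, from 2 to 9 mm above the cap's origin. Red marks on the flange show them.
- extruder: Grey upright extruder barrel, 80 mm in diameter (84 mm over the bands), 72 mm high, on a round foot 130 mm in diameter, 10 mm high, fixed to the table. Origin: centre of the foot's underside, z up. Its x axis is the line of the two slots; a small boss with a brass screw stands out to 61 mm at -y, 40 mm up.
- mouth (a point): Centre of the mouth at rim level, 72 mm above the extruder's origin, same axes. Bore 50 mm through an 8 mm thick ledge with two slots 14 mm wide along +x and -x, out to 34 mm. The cap goes in with its x along this x (either way round). Its underside meets the spring plate 8 mm below the rim; after 9 mm more the lugs clear the ledge and it can turn; after 16 mm the flange is flush.
- ejector (a joint): How far the spring plate in the barrel is pressed down, m: 0 at rest, 0.016 when the flange is flush on the rim. Its spring pushes up with about 5 N at rest and 14 N when flush. If let go after turning, the cap rises until its lugs meet the ledge, about 7 mm above flush.
- turner (a joint): Angle of the spring plate, rad: 0 at rest, grows clockwise seen from above to the stop at 1.5. A brass blade on it (7 mm wide, 30 mm long along the extruder's y, 5 mm high) fits the groove under the cap, so the cap turns it, with about 0.1 rad of play, against a light spring (0.05 to 0.14 N m).
- water_cup: White cup, 69 mm in diameter, 64 mm high; origin at the centre of its underside. Leave alone.
- clay_lump: Brownish lump, 66 x 88 x 43 mm; origin at the centre of its underside. Leave alone.
- stamp: Small turned wooden stamp, 26 mm in diameter, 54 mm high; origin at the centre of its underside. Leave alone.
- rib_rubber: Flat red rubber rib, 48 x 90 x 6 mm; origin at the centre of its underside. Leave alone.
There are look-alikes about, which are no part of the job. Leave any purple look-alike of the die_cap alone.

How it is judged:
By the outcome, as a careful person would: the job done as asked, in the order asked, and still so for the second after the job is handed in, while the arm keeps its last pose, push and grip.
It also fails if it takes over 40 s, if anything falls off the work surface, if the arm or the gripper's body presses on something with over 40 N, if the wrist force passes 120 N, or if a joint passes its speed limit or range.

## Robot

A 6-joint arm with a two-finger parallel gripper is mounted at the origin on a cart in front of the work surface, level with it; the furniture and walls round the work are solid. World frame = base frame: x ahead of the robot, y to its left, z up, the work surface at z = 0. Lengths are in m, angles in rad, forces in N, time in s.
With the tool pointing down it reaches from about 0.25 to 0.85 m from the base axis. Payload 12.5 kg.
Tool frame: the origin (TCP) lies at the very end of the fingers, on their centre line; the grasp point (between the pads) lies hold_point_z behind it (hold_point_z is the distance from the TCP to the grasp point, in m); z points along the fingers, y is the direction in which the jaws open and shut (so a half turn about z gives the same grasp; the last joint's range is limited). The gripper opens to 93 mm and grips with 3 to 60 N. Pads are 15 mm wide; open, the fingers measure 128 mm over their backs; the gripper's body (75 mm by 188 mm) begins 65 mm behind the grasp point.
Start: joints at [-1.413, 0.351, 1.652, -0, 1.139, -0.085], TCP at [0.132, -0.534, 0.219] pointing down, gripper open.
Joint ranges: [-2.75, 2.75], [-0.79, 2.1], [0.01, 2.65], [-1.57, 4.71], [0.07, 3.14], [-2.87, 2.87]. Speed limits (rad/s): [2.22, 2.22, 2.79, 3.14, 3.14, 3.14].

## Interface

Orientations are given as a rotation vector (axis times angle).
In Python, from workcell import * gives the robot as it stands.
- The arm moves only by the tool play_rows, never from a script. Its argument "series" is a list of rows, each a list of 6 numbers: the shift along the tool's x, y, z in cm, then the turn, a rotation vector about the tool's x, y, z in degrees. In form: [[dx, dy, dz, ax, ay, az], ...]. A call has 1 to 10 rows; each row shifts and turns the pose as measured when the row begins, along the tool's axes as they then stand; what a row does not reach is not made up. A row lasts 1/12 s, in which the tool goes at most 41.7 mm and 7.16 degrees, less where a joint would pass 70% of its speed; a pose out of reach is approached as far as the arm can. A call is refused whole if a number of a shift passes 4.17 or a number of a turn 7.16, either way. A call with a gripper value outside its range is refused whole. "gripper" is the opening, from -1 (shut) to 1 (fully open), so that 0 is half open, set as the call begins (left out, the last holds). The fingers move at their own pace and stop on an object; "squeeze" is the grip in N (left out, the last holds). Time passes only in rows, so rows that do not move let the fingers close. It gives the time, the measured TCP pose, the force and the opening at its end, in the units of the state.
- get_state(): the state, without advancing time (a new reading comes with each control period).
- read_camera(name): name is "scene" or "top" or "wrist"; returns a dict with "color" (480x640x3 uint8, blue, green, red), "mtx" (3x3 intrinsics, pixels), "T" (4x4, takes a point from camera to world coordinates); the wrist camera has in their place "T_tool_cam" (4x4, takes a point from camera to tool coordinates, whose origin is the TCP and whose axes are the flange's). Camera axes: x right, y down, z forward; pixel columns grow to the right and rows downward; lengths in m; the calibration is good to about 2 mm. A picture is of the moment at which its call begins: read the wrist's pose just before it. There is no depth.
- finish_job(): hands the job in, once; it reports no verdict.
Trained networks look in a picture, given as the dict that the camera call returned (one of the last four; its "shot" number tells which), for a name from the list of things; names that differ only in an ending like _2 or _b are one class to them, and where a whole thing is asked for, a point or a joint stands for the part that bears it (a point fixed in the world has none). Each returns a list of dicts, best first, with "confidence" (0 to 1); they miss things now and then, are a little off and sometimes report something else, mostly with a low value. They report only what shows in the picture. A call takes as long as a camera call. They do not tell look-alikes from the thing itself.
- find_in(query, picture): "location" ([x, y, z] in m, in world coordinates, good to about 4 mm: the middle of the surface that is visible of it).
The state is a dict: "time_s": time; "joint_pos": joint angles; "joint_vel": joint speeds; "joint_torque": joint torques, N m; "tool_pos": TCP position; "eef_rot": TCP orientation; "wrist_force": force on the tool from outside, world axes, zero at the start; "ft_torque": the same for the moment, N m; "grip_width": finger opening in m.
Only numpy, scipy, OpenCV 4.12 (cv2) and the standard library are available. Lean on these libraries where they do the work, as an engineer would, in place of code of your own. Each camera call takes 0.05 s, during which the arm holds its last target.

## Working session

There is one attempt and no reset: what is moved stays moved. The work goes in short steps, Python scripts to look and compute and a tool call to move; the robot and the scene stay as the last step left them, time stands still between calls to the robot, and variables do not carry over. Pictures are saved under pics/ and viewed, and the job is handed in when it is done.

Besides the shell and the picture viewer there is one more tool, called after "Emit:" as name([rows], argument=value, ...), one row to a line, values as JSON. play_rows: Moves the arm, as the interface text tells. Its arguments: {"type":"object","properties":{"series":{"type":"array","items":{"type":"array","items":{"type":"number"}}},"gripper":{"type":"number"},"squeeze":{"type":"number"}},"required":["series"]}

```bash
mkdir -p pics; ls; python3 - <<'E'
from workcell import *
import cv2,pickle
s=get_state();print(s)
for n in ["scene","top"]:
    p=read_camera(n);cv2.imwrite(f"pics/{n}0.png",p["color"]);pickle.dump(p,open(f"{n}0.pkl","wb"))
    for q in ["die_cap","extruder","water_cup","clay_lump","stamp","rib_rubber"]:
        print(n,q,[(r["location"],round(r["confidence"],2)) for r in find_in(q,p)])
E
```

```text
pics
{'time_s': 0.0, 'joint_pos': array([-1.41261269e+00,  3.51228145e-01,  1.65242334e+00,  8.45418309e-06,
        1.13908522e+00, -8.46000987e-02]), 'joint_vel': array([ 4.70310537e-04, -1.55064148e-03, -7.21675035e-04,  5.64726520e-04,
        1.63678862e-03, -2.57953591e-05]), 'joint_torque': array([-1.19903070e-03, -4.97333908e+01, -2.85261011e+01,  6.98925136e-02,
        2.56965036e-02, -1.00749889e-04]), 'tool_pos': array([ 0.13219613, -0.53352581,  0.21810614]), 'eef_rot': array([-3.11733936e+00, -3.80283863e-01,  5.40328903e-05]), 'wrist_force': array([ 0.34324296, -0.42755507, -0.68086667]), 'ft_torque': array([ 0.00233927,  0.02441207, -0.0235176 ]), 'grip_width': 0.09273878577896302}
scene die_cap [([0.425, 0.113, 0.0303], 0.95), ([0.5464, 0.0166, 0.0335], 0.9)]
scene extruder [([0.4918, -0.1098, 0.0329], 0.93)]
scene water_cup [([0.7067, -0.0874, 0.0408], 0.57)]
scene clay_lump [([0.6726, 0.1896, 0.0326], 0.95)]
scene stamp [([0.5912, 0.2874, 0.0316], 0.86)]
scene rib_rubber [([0.4717, -0.3742, 0.0052], 0.71), ([0.5906, 0.2868, 0.0341], 0.55)]
top die_cap [([0.5538, 0.0103, 0.0302], 0.69), ([0.4288, 0.1026, 0.0292], 0.66)]
top extruder [([0.5, -0.1401, 0.006], 0.87)]
top water_cup [([0.716, -0.1045, 0.0434], 0.65)]
top clay_lump [([0.6783, 0.1719, 0.0366], 0.66)]
top stamp [([0.5956, 0.2727, 0.0467], 0.44)]
top rib_rubber [([0.4782, -0.3798, 0.0024], 0.91)]
```

View pics/scene0.png

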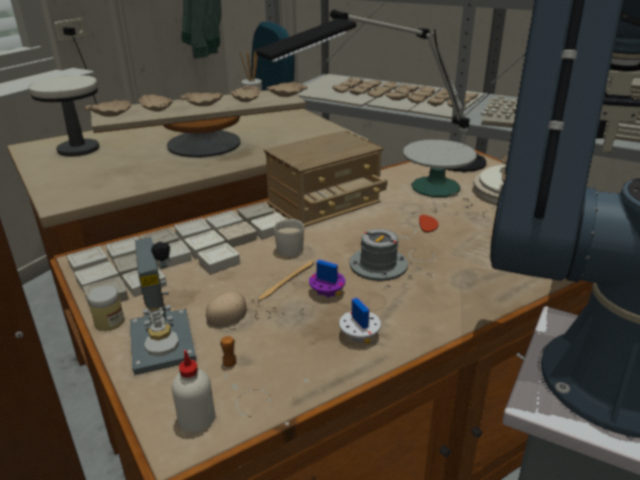

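View pics/top0.png

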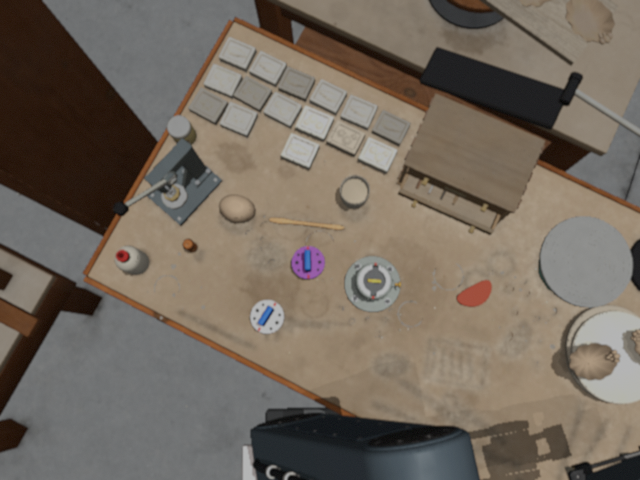

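The target is the white-flanged cap at top-view (267,317). The purple look-alike is at (308,263) and the extruder at (374,283). I'll zoom in and measure.

```bash
cat > h.py <<'E'
import numpy as np,cv2,pickle
from scipy.spatial.transform import Rotation as R
def ray(p,u,v,z,T=None):
    T=p["T"] if T is None else T
    d=T[:3,:3]@np.linalg.inv(p["mtx"])@np.array([u,v,1.]);o=T[:3,3]
    return o+d*(z-o[2])/d[2]
def proj(p,X,T=None):
    T=p["T"] if T is None else T
    c=(np.linalg.inv(T)@np.r_[X,1])[:3];u=p["mtx"]@c;return u[:2]/u[2]
def wristT(s,p):
    T=np.eye(4);T[:3,:3]=R.from_rotvec(s["eef_rot"]).as_matrix();T[:3,3]=s["tool_pos"];return T@p["T_tool_cam"]
E
python3 - <<'E'
from h import *
p=pickle.load(open("top0.pkl","rb"))
print(p["T"].round(3),p["mtx"])
c=p["color"]
a=cv2.resize(c[290:345,240:295],(400,400),interpolation=cv2.INTER_CUBIC)
b=cv2.resize(c[250:315,340:405],(400,400),interpolation=cv2.INTER_CUBIC)
cv2.imwrite("pics/z0.png",np.hstack([a,b]))
hsv=cv2.cvtColor(c,cv2.COLOR_BGR2HSV)
m=cv2.inRange(hsv,(100,120,60),(120,255,255));m[:, :240]=0;m[:,295:]=0;m[:295]=0;m[345:]=0
ys,xs=np.nonzero(m);print(len(xs),xs.mean(),ys.mean());print(cv2.minAreaRect(np.c_[xs,ys].astype(np.float32)))
print(ray(p,xs.mean(),ys.mean(),.065))
print(ray(p,374.5,281.5,.072),ray(p,372.5,284,.01))
E
```

```text
[[-0.021 -0.985  0.171  0.349]
 [-1.     0.02  -0.008 -0.043]
 [ 0.005 -0.171 -0.985  1.41 ]
 [ 0.     0.     0.     1.   ]] [[610.81493875   0.         333.60497386]
 [  0.         610.81493875 246.86904816]
 [  0.           0.           1.        ]]
113 265.30973451327435 315.6371681415929
((265.2247314453125, 315.6404724121094), (5.935988426208496, 19.0799617767334), 32.00538635253906)
[0.43189436 0.09842846 0.065     ]
[ 0.50121121 -0.14271886  0.072     ] [ 0.50260189 -0.1425439   0.01      ]
```

View pics/z0.png

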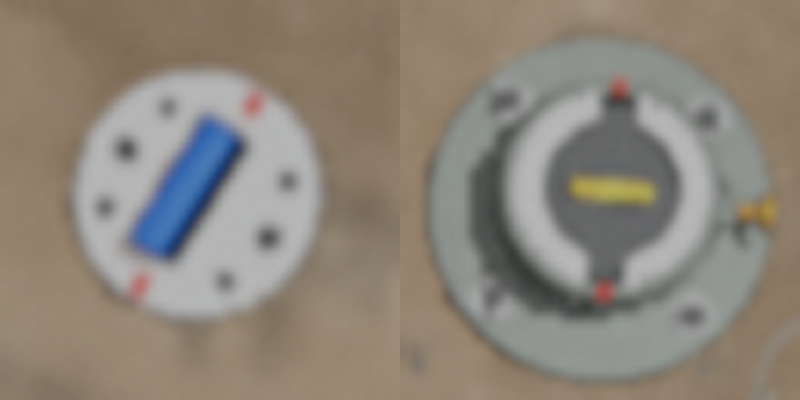

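```bash
cat >> h.py <<'E'
def yaw(s):
    M=R.from_rotvec(s["eef_rot"]).as_matrix();return np.degrees(np.arctan2(M[1,0],M[0,0]))
def plan(s,target,yawt,n,dec=1):
    """rows from measured pose to target xyz / tool-down yaw in n rows (also levels tool)"""
    R0=R.from_rotvec(s["eef_rot"]);p=np.array(s["tool_pos"])
    y=np.radians(yawt);G=R.from_matrix(np.array([[np.cos(y),np.sin(y),0],[np.sin(y),-np.cos(y),0],[0,0,-1]]))
    w=(R0.inv()*G).as_rotvec();out=[]
    for i in range(n):
        rem=n-i
        d=R0.inv().apply((np.array(target)-p)/rem)*100
        wr=np.degrees((R0.inv()*G).as_rotvec())/rem
        row=[round(float(v),dec) for v in d]+[round(float(v),dec) for v in wr]
        out.append(row)
        p=p+R0.apply(np.array(row[:3])/100);R0=R0*R.from_rotvec(np.radians(row[3:]))
    print(out); print("end",p.round(4),R0.as_matrix()[:,2].round(4))
E
python3 - <<'E'
from h import *
import workcell
from workcell import *
print([x for x in dir(workcell) if not x.startswith('__')], getattr(workcell,'hold_point_z',None))
s=get_state();print(yaw(s))
p=read_camera("wrist");cv2.imwrite("pics/w0.png",p["color"]);print(p["T_tool_cam"].round(4),p["mtx"].round(1))
plan(s,[.432,.098,.20],148.5,20)
t=pickle.load(open("top0.pkl","rb"))
f=lambda u,v,z,x0,y0,k: ray(t,x0+u/k-.5,y0+v/k-.5,z)
a=f(252,104,.03,240,290,400/55);b=f(140,287,.03,240,290,400/55);print("cap marks",a,b,(a+b)/2,np.degrees(np.arctan2(*(a-b)[1::-1])))
k=400/65
a=f(219,88,.072,340,250,k);b=f(203,292,.072,340,250,k);print("slots",a,b,(a+b)/2,np.degrees(np.arctan2(*(a-b)[1::-1])))
E
```

```text
['IKError', 'find_in', 'finish_job', 'get_state', 'hold_point_z', 'read_camera'] 0.0188
13.906070228511314
[[ 4.000e-04 -9.597e-01 -2.809e-01  7.780e-02]
 [ 1.000e+00  2.000e-04  1.000e-03  5.000e-04]
 [-9.000e-04 -2.809e-01  9.597e-01 -1.664e-01]
 [ 0.000e+00  0.000e+00  0.000e+00  1.000e+00]] [[370.7   0.  324.5]
 [  0.  370.7 242.8]
 [  0.    0.    1. ]]
[[2.2, -2.7, 0.1, 0.0, -0.0, -6.7], [2.5, -2.4, 0.1, 0.0, 0.0, -6.7], [2.8, -2.1, 0.1, 0.0, 0.0, -6.7], [3.0, -1.8, 0.1, 0.0, 0.0, -6.7], [3.2, -1.4, 0.1, 0.0, 0.0, -6.7], [3.3, -1.0, 0.1, 0.0, 0.0, -6.7], [3.4, -0.6, 0.1, 0.0, 0.0, -6.7], [3.5, -0.2, 0.1, 0.0, 0.0, -6.7], [3.5, 0.2, 0.1, 0.0, 0.0, -6.7], [3.5, 0.6, 0.1, 0.0, 0.0, -6.8], [3.4, 1.0, 0.1, 0.0, 0.0, -6.7], [3.2, 1.4, 0.1, 0.0, 0.0, -6.8], [3.0, 1.7, 0.1, 0.0, 0.0, -6.7], [2.8, 2.1, 0.1, 0.0, 0.0, -6.8], [2.6, 2.4, 0.1, 0.0, 0.0, -6.7], [2.3, 2.7, 0.1, 0.0, 0.0, -6.8], [1.9, 2.9, 0.1, 0.0, 0.0, -6.7], [1.6, 3.1, 0.1, 0.0, 0.0, -6.8], [1.2, 3.3, 0.0, 0.0, 0.0, -6.7], [0.8, 3.4, 0.1, 0.0, 0.0, -6.8]]
end [0.432  0.098  0.1996] [ 0. -0. -1.]
cap marks [0.46021937 0.08212811 0.03      ] [0.4046687  0.11685669 0.03      ] [0.43244403 0.0994924  0.03      ] -32.01236078075133
slots [ 0.54053022 -0.14531399  0.072     ] [ 0.46727856 -0.13718671  0.072     ] [ 0.50390439 -0.14125035  0.072     ] -6.331077040332678
```

Emit:
play_rows([
  [2.2, -2.7, 0.1, 0, 0, -6.7],
  [2.5, -2.4, 0.1, 0, 0, -6.7],
  [2.8, -2.1, 0.1, 0, 0, -6.7],
  [3.0, -1.8, 0.1, 0, 0, -6.7],
  [3.2, -1.4, 0.1, 0, 0, -6.7],
  [3.3, -1.0, 0.1, 0, 0, -6.7],
  [3.4, -0.6, 0.1, 0, 0, -6.7],
  [3.5, -0.2, 0.1, 0, 0, -6.7],
  [3.5, 0.2, 0.1, 0, 0, -6.7],
  [3.5, 0.6, 0.1, 0, 0, -6.8],
], gripper=1, squeeze=40)

```text
time_s: 1.58
tool_pos: [0.2796, -0.2081, 0.2074]
eef_rot: [2.341, 2.088, -0.002]
wrist_force: [1.2, -0.1, 0.1]
grip_width: 0.0931
```

```bash
python3 - <<'E'
from h import *
from workcell import *
s=get_state();print(s["tool_pos"],yaw(s),s["joint_pos"].round(2))
plan(s,[.432,.098,.16],148.5,16)
E
```

```text
[ 0.2796116  -0.20812565  0.20736496] 83.44195761228737 [-0.77 -0.02  2.13 -0.    1.02 -0.66]
[[2.0, 0.7, 0.3, -0.0, 0.0, -4.1], [2.0, 0.9, 0.3, -0.0, 0.0, -4.1], [1.9, 1.0, 0.3, -0.0, 0.0, -4.1], [1.8, 1.1, 0.3, -0.0, 0.0, -4.1], [1.7, 1.3, 0.3, -0.0, 0.0, -4.1], [1.6, 1.4, 0.3, -0.0, 0.0, -4.1], [1.5, 1.5, 0.3, -0.0, 0.0, -4.0], [1.4, 1.6, 0.3, -0.0, 0.0, -4.1], [1.3, 1.7, 0.3, -0.0, 0.0, -4.0], [1.2, 1.8, 0.3, -0.0, 0.0, -4.1], [1.1, 1.9, 0.3, -0.0, 0.0, -4.0], [0.9, 1.9, 0.3, -0.0, 0.1, -4.1], [0.8, 2.0, 0.3, -0.0, 0.0, -4.0], [0.6, 2.0, 0.2, -0.0, 0.1, -4.1], [0.5, 2.1, 0.3, -0.1, 0.0, -4.0], [0.3, 2.1, 0.2, -0.0, 0.1, -4.1]]
end [0.4323 0.0978 0.1604] [-8.e-04  3.e-04 -1.e+00]
```

Tracking is good.

Emit:
play_rows([
  [2.0, 0.7, 0.3, 0, 0, -4.1],
  [2.0, 0.9, 0.3, 0, 0, -4.1],
  [1.9, 1.0, 0.3, 0, 0, -4.1],
  [1.8, 1.1, 0.3, 0, 0, -4.1],
  [1.7, 1.3, 0.3, 0, 0, -4.1],
  [1.6, 1.4, 0.3, 0, 0, -4.1],
  [1.5, 1.5, 0.3, 0, 0, -4.0],
  [1.4, 1.6, 0.3, 0, 0, -4.1],
  [1.3, 1.7, 0.3, 0, 0, -4.0],
  [1.2, 1.8, 0.3, 0, 0, -4.1],
])

```text
time_s: 2.42
tool_pos: [0.3753, -0.0021, 0.1777]
eef_rot: [1.403, 2.798, -0.004]
wrist_force: [0.5, -0.8, 0.6]
grip_width: 0.0933
```

Emit:
play_rows([
  [1.1, 1.9, 0.3, 0, 0, -4.0],
  [0.9, 1.9, 0.3, 0, 0, -4.1],
  [0.8, 2.0, 0.3, 0, 0, -4.0],
  [0.6, 2.0, 0.2, 0, 0, -4.1],
  [0.5, 2.1, 0.3, 0, 0, -4.0],
  [0.3, 2.1, 0.2, 0, 0, -4.1],
  [0, 0, 0, 0, 0, 0],
  [0, 0, 0, 0, 0, 0],
])

```text
time_s: 3.08
tool_pos: [0.4296, 0.1254, 0.1607]
eef_rot: [0.737, 3.041, -0.006]
wrist_force: [-0.4, -0.0, 0.0]
grip_width: 0.0929
```

```bash
python3 - <<'E'
from h import *
from workcell import *
s=get_state();print(s["tool_pos"],yaw(s),s["joint_pos"].round(2),s["joint_vel"].round(3))
p=read_camera("wrist");cv2.imwrite("pics/w1.png",p["color"]);pickle.dump((s,p),open("w1.pkl","wb"))
T=wristT(s,p)
for X in ([.4324,.0990,.072],[.4324,.0990,.03]): print(proj(p,np.array(X),T))
E
```

```text
[0.42959308 0.12538098 0.16074107] 152.76395959438025 [ 0.19  0.24  1.97 -0.01  0.92 -0.9 ] [ 0.029  0.018 -0.022  0.005 -0.003 -0.018]
[295.31355946 264.61589714]
[299.16021781 247.06611409]
```

View pics/w1.png

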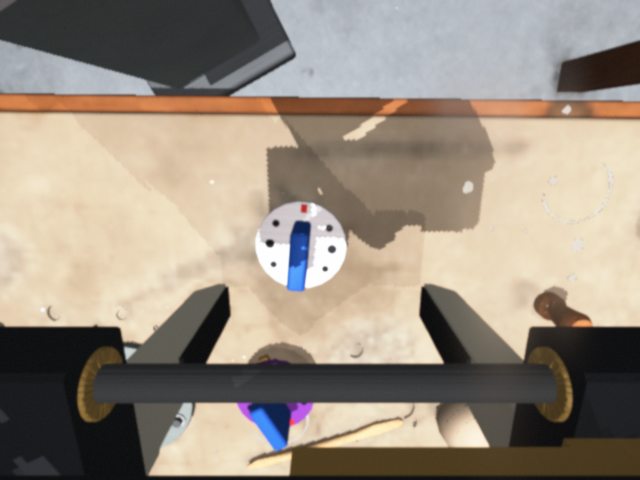

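```bash
python3 - <<'E'
from h import *
s,p=pickle.load(open("w1.pkl","rb"));T=wristT(s,p);c=p["color"]
cv2.imwrite("pics/w1z.png",cv2.resize(c[195:300,240:360],(800,700)[:2],interpolation=cv2.INTER_CUBIC)[:600] if 0 else cv2.resize(c[195:300,250:355],(600,600),interpolation=cv2.INTER_CUBIC))
hsv=cv2.cvtColor(c,cv2.COLOR_BGR2HSV)
m=((hsv[...,1]<40)&(hsv[...,2]>150)).astype(np.uint8);m[:195]=0;m[300:]=0;m[:,:245]=0;m[:,355:]=0
cn=max(cv2.findContours(m,0,1)[0],key=cv2.contourArea);h=cv2.convexHull(cn)
e=cv2.fitEllipse(h);print(e,ray(p,*e[0],.03,T))
print(proj(p,s["tool_pos"],T))
E
```

```text
((300.14813232421875, 245.69544982910156), (89.66232299804688, 91.09001159667969), 97.17283630371094) [0.43171692 0.10030919 0.03      ]
[325.9727271  300.22915616]
```

View pics/w1z.png

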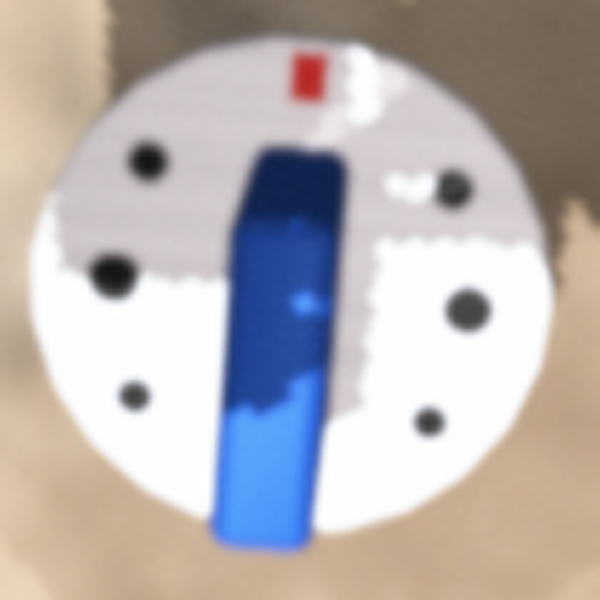

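```bash
python3 - <<'E'
from h import *
from workcell import *
s0,p=pickle.load(open("w1.pkl","rb"));T=wristT(s0,p)
f=lambda u,v,z:ray(p,250+u/5.714-.5,195+v/5.714-.5,z,T)
a=f(285,222,.072);b=f(262,547,.072);print(a,b,np.linalg.norm(a-b),(a+b)/2,np.degrees(np.arctan2(*(a-b)[1::-1])))
a=f(235,225,.072);b=f(213,535,.072);print(np.degrees(np.arctan2(*(a-b)[1::-1])))
a=f(335,225,.072);b=f(312,545,.072);print(np.degrees(np.arctan2(*(a-b)[1::-1])))
r=f(310,78,.03);c0=np.array([.4320,.0998,.03]);print(r,np.degrees(np.arctan2(*(r-c0)[1::-1])))
s=get_state();print(s["tool_pos"],yaw(s));plan(s,[.432,.0998,.09],148.2,10,1)
E
```

```text
[0.41288897 0.11290133 0.072     ] [0.45031973 0.08928821 0.072     ] 0.04425654383429664 [0.43160435 0.10109477 0.072     ] 147.75430357999798
147.3504426838588
148.09051753177826
[0.40488878 0.11809116 0.03      ] 145.99358982638577
[0.4296154  0.12512977 0.16082144] 152.72219793325385
[[-0.1, -0.2, 0.7, -0.0, 0.1, 0.5], [-0.1, -0.2, 0.7, -0.0, 0.1, 0.4], [-0.1, -0.2, 0.7, -0.0, 0.1, 0.5], [-0.1, -0.2, 0.7, -0.0, 0.1, 0.4], [-0.2, -0.2, 0.7, -0.0, 0.1, 0.5], [-0.2, -0.2, 0.7, -0.0, 0.1, 0.4], [-0.1, -0.2, 0.7, -0.0, 0.0, 0.5], [-0.2, -0.2, 0.7, -0.0, 0.1, 0.4], [-0.2, -0.2, 0.7, -0.0, 0.0, 0.5], [-0.1, -0.3, 0.8, -0.0, 0.1, 0.4]]
end [0.4319 0.0997 0.0899] [-4.e-04 -0.e+00 -1.e+00]
```

Emit:
play_rows([
  [-0.2, -0.2, 0.7, 0, 0.1, 0.5],
  [-0.2, -0.2, 0.7, 0, 0.1, 0.5],
  [-0.2, -0.2, 0.7, 0, 0.1, 0.5],
  [-0.2, -0.2, 0.7, 0, 0.1, 0.5],
  [-0.2, -0.3, 0.7, 0, 0, 0.5],
  [-0.2, -0.3, 0.7, 0, 0, 0.5],
  [-0.1, -0.3, 0.7, 0, 0, 0.5],
  [0, 0, 0.5, 0, 0, 0.3],
  [0, 0, 0, 0, 0, 0],
])

```text
time_s: 3.88
tool_pos: [0.432, 0.0978, 0.1009]
eef_rot: [0.865, 3.016, -0.004]
wrist_force: [0.0, -0.4, 0.6]
grip_width: 0.0928
```

```bash
python3 - <<'E'
from h import *
from workcell import *
s=get_state();print(s["tool_pos"],yaw(s),s["joint_vel"].round(3));plan(s,[.4318,.1004,.037],148,8,1)
E
```

```text
[0.43200272 0.09781931 0.10087791] 148.00475919076223 [-0.009  0.001 -0.    -0.003  0.003 -0.007]
[[0.0, 0.0, 0.8, -0.0, 0.0, 0.0], [0.0, 0.0, 0.8, -0.0, 0.0, 0.0], [0.0, 0.0, 0.8, -0.0, 0.0, 0.0], [0.0, 0.0, 0.8, -0.0, 0.1, 0.0], [0.0, 0.1, 0.8, -0.0, 0.0, 0.0], [0.1, 0.0, 0.8, -0.0, 0.1, 0.0], [0.0, 0.1, 0.8, -0.0, 0.0, 0.0], [0.1, 0.0, 0.8, -0.1, 0.1, 0.0]]
end [0.4315 0.1004 0.0369] [ 1.e-04  7.e-04 -1.e+00]
```

Emit:
play_rows([
  [0.03, 0.03, 0.9, 0, 0.03, 0],
  [0.03, 0.03, 0.9, 0, 0.03, 0],
  [0.02, 0.03, 0.9, 0, 0.03, 0],
  [0.02, 0.03, 0.9, 0, 0.03, 0],
  [0.02, 0.03, 0.9, 0, 0.03, 0],
  [0.02, 0.03, 0.8, 0, 0.03, 0],
  [0.02, 0.03, 0.4, 0, 0, 0],
  [0, 0, 0.2, 0, 0, 0],
  [0, 0, 0, 0, 0, 0],
])

```text
time_s: 4.63
tool_pos: [0.4316, 0.1012, 0.0348]
eef_rot: [0.864, 3.02, -0.003]
wrist_force: [0.3, 0.6, -0.4]
grip_width: 0.0931
```

```bash
python3 - <<'E'
from h import *
from workcell import *
s=get_state();print(s["tool_pos"],yaw(s),R.from_rotvec(s["eef_rot"]).as_matrix()[:,2]);
p=read_camera("wrist");cv2.imwrite("pics/w2.png",p["color"]);plan(s,[.4318,.1004,.037],148,2,2)
E
```

```text
[0.43164123 0.10116052 0.03484181] 148.07645178186695 [-4.76045241e-05 -1.74631580e-03 -9.99998474e-01]
[[-0.03, -0.03, -0.11, -0.04, 0.03, 0.04], [-0.02, -0.03, -0.11, -0.05, 0.02, 0.04]]
end [0.4317 0.1004 0.037 ] [ 0.  0. -1.]
```

View pics/w2.png

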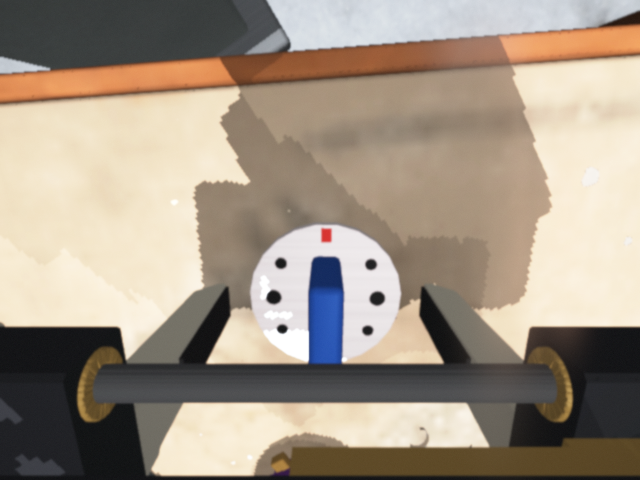

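The jaws straddle the blue bar, which is straight and centred at column 326. Closing.

Emit:
play_rows([
  [0, 0, -0.15, 0, 0, 0],
  [0, 0, 0, 0, 0, 0],
  [0, 0, 0, 0, 0, 0],
  [0, 0, 0, 0, 0, 0],
  [0, 0, 0, 0, 0, 0],
  [0, 0, 0, 0, 0, 0],
  [0, 0, 0, 0, 0, 0],
  [0, 0, 0, 0, 0, 0],
], gripper=-1, squeeze=55)

```text
time_s: 5.35
tool_pos: [0.4329, 0.1013, 0.0385]
eef_rot: [0.863, 3.017, -0.0]
wrist_force: [0.0, -0.2, 1.0]
grip_width: 0.0445
```

Emit:
play_rows([
  [0, 0, 0, 0, 0, 0],
  [0, 0, 0, 0, 0, 0],
  [0, 0, 0, 0, 0, 0],
  [0, 0, 0, 0, 0, 0],
  [0, 0, 0, 0, 0, 0],
  [0, 0, 0, 0, 0, 0],
  [0, 0, 0, 0, 0, 0],
])

```text
time_s: 5.93
tool_pos: [0.4328, 0.1012, 0.0384]
eef_rot: [0.863, 3.017, -0.001]
wrist_force: [-0.1, -0.7, 0.1]
grip_width: 0.0134
```

```bash
python3 - <<'E'
from h import *
from workcell import *
s=get_state();print(s["tool_pos"],yaw(s),R.from_rotvec(s["eef_rot"]).as_matrix()[:,2]);
s["tool_pos"][2]=.19
plan(s,[.583,-.135,.20],174,10,1)
E
```

```text
[0.43282618 0.10124342 0.03837711] 148.0698234621797 [ 0.00342831 -0.00133056 -0.99999324]
[[-2.5, -1.2, -0.1, -0.0, 0.0, -2.6], [-2.5, -1.3, -0.1, -0.0, 0.0, -2.6], [-2.4, -1.4, -0.1, -0.0, 0.0, -2.6], [-2.3, -1.6, -0.1, -0.0, 0.0, -2.6], [-2.3, -1.6, -0.1, -0.0, 0.0, -2.6], [-2.2, -1.8, -0.1, -0.0, 0.0, -2.6], [-2.1, -1.8, -0.1, -0.0, 0.1, -2.6], [-2.0, -2.0, -0.1, -0.0, 0.0, -2.6], [-1.9, -2.0, -0.1, -0.0, 0.1, -2.6], [-1.9, -2.1, -0.0, -0.0, 0.0, -2.5]]
end [ 0.5834 -0.1348  0.1997] [ 0.e+00 -6.e-04 -1.e+00]
```

Emit:
play_rows([
  [0, 0, -0.6, 0, 0, 0],
  [0, 0, -1.2, 0, 0, 0],
  [0, 0, -2.2, 0, 0, 0],
  [0, 0, -2.8, 0, 0, 0],
  [0, 0, -2.8, 0, 0, 0],
  [0, 0, -2.0, 0, 0, 0],
  [0, 0, -1.2, 0, 0, 0],
])

```text
time_s: 6.52
tool_pos: [0.429, 0.101, 0.1704]
eef_rot: [-0.863, -3.015, 0.007]
wrist_force: [-0.3, -0.1, -2.9]
grip_width: 0.0135
```

Emit:
play_rows([
  [-2.5, -1.2, -0.1, 0, 0, -2.6],
  [-2.5, -1.3, -0.1, 0, 0, -2.6],
  [-2.4, -1.4, 0, 0, 0, -2.6],
  [-2.3, -1.6, 0, 0, 0, -2.6],
  [-2.3, -1.6, 0, 0, 0, -2.6],
  [-2.2, -1.8, 0, 0, 0, -2.6],
  [-2.1, -1.8, 0, 0, 0, -2.6],
  [-2.0, -2.0, 0, 0, 0, -2.6],
  [-1, -1.2, 0, 0, 0, -1.3],
  [0, 0, 0, 0, 0, 0],
])

```text
time_s: 7.35
tool_pos: [0.562, -0.11, 0.1796]
eef_rot: [-0.234, -3.132, 0.003]
wrist_force: [-0.1, 1.1, -2.5]
grip_width: 0.0141
```

```bash
python3 - <<'E'
from h import *
from workcell import *
import time
s=get_state();print(s["tool_pos"],yaw(s),R.from_rotvec(s["eef_rot"]).as_matrix()[:,2],s["joint_vel"].round(3));
p=read_camera("wrist");cv2.imwrite("pics/w3.png",p["color"]);pickle.dump((s,p),open("w3.pkl","wb"))
E
```

```text
[ 0.56203109 -0.10997599  0.17964635] 171.46116540685486 [-0.00140754 -0.00179138 -0.9999974 ] [ 0.002 -0.005  0.017  0.008  0.007  0.029]
```

View pics/w3.png

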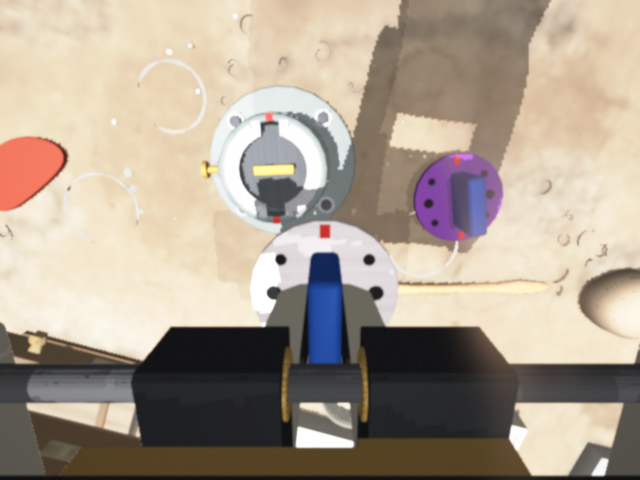

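```bash
python3 - <<'E'
from h import *
s,p=pickle.load(open("w3.pkl","rb"));T=wristT(s,p);c=p["color"]
a=cv2.resize(c[100:240,200:340],(560,560),interpolation=cv2.INTER_CUBIC)
cv2.imwrite("pics/w3a.png",a)
cv2.imwrite("pics/w3b.png",cv2.resize(c[210:340,240:410],(680,520),interpolation=cv2.INTER_CUBIC))
E
```

```text
(no output)
```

View pics/w3a.png

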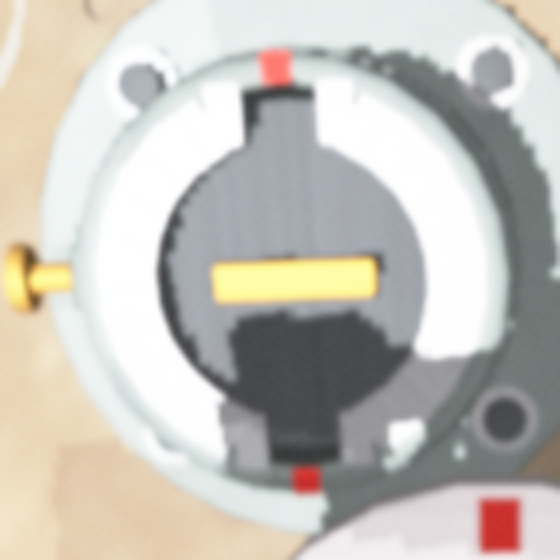

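View pics/w3b.png

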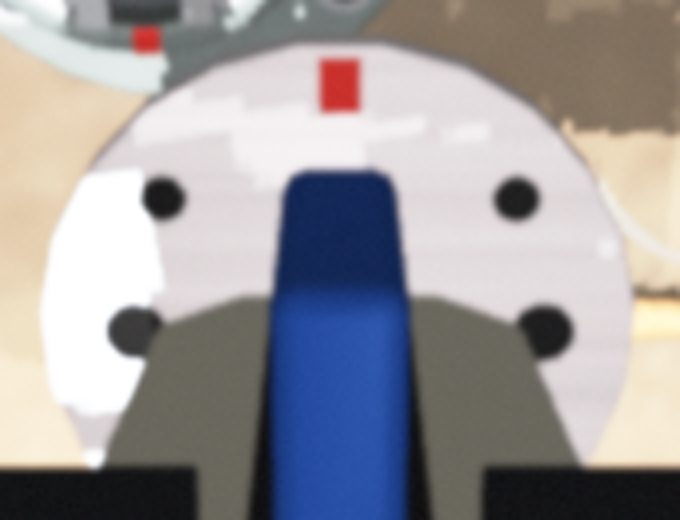

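```bash
python3 - <<'E'
from h import *
from scipy.optimize import least_squares
s,p=pickle.load(open("w3.pkl","rb"));T=wristT(s,p);Tc=p["T_tool_cam"]
# mouth
f=lambda u,v,z=.072:ray(p,200+u/4-.5,100+v/4-.5,z,T)
a=f(279,92);b=f(304,462);m1=(a+b)/2
print("slots",a,b,np.linalg.norm(a-b),m1,np.degrees(np.arctan2(*(a-b)[1::-1])))
a=f(277,68);b=f(307,480);print("marks",(a+b)/2,np.linalg.norm(a-b),np.degrees(np.arctan2(*(a-b)[1::-1])))
for e in [((245,110),(247,148)),((313,95),(316,145))]:
    a=f(*e[0]);b=f(*e[1]);print("slot edge",np.degrees(np.arctan2(*(a-b)[1::-1])))
a=f(213,285,.0685-.0);pts=np.array([f(u,v)[:2] for u,v in [(158,265),(427,270),(220,165),(340,152),(175,210),(400,200),(420,320)]])
r=least_squares(lambda q:np.hypot(*(pts-q[:2]).T)-.025,[.5,-.14]);print("bore",r.x,r.fun.round(4))
a=f(212,284,.069);b=f(377,277,.069);print("blade",(a+b)/2,np.linalg.norm(a-b),np.degrees(np.arctan2(*(b-a)[1::-1])))
# cap in tool frame, plane tool z = .0084
g=lambda u,v,z:ray(p,240+u/4-.5,210+v/4-.5,z,Tc)
pts=np.array([g(u,v,.0084)[:2] for u,v in [(340,42),(42,300),(632,300),(200,72),(470,68),(90,165),(585,160),(70,420),(610,400)]])
r=least_squares(lambda q:np.hypot(*(pts-q[:2]).T)-q[2],[0,0,.038]);print("flange tool",r.x,r.fun.round(4))
a=g(340,86,.0084);print("mark",a,np.degrees(np.arctan2(a[1]-r.x[1],a[0]-r.x[0])))
a=g(164,198,.0084);b=g(516,198,.0084);print("holes",np.degrees(np.arctan2(*(b-a)[1::-1])), (a+b)/2)
a=g(134,331,.0084);b=g(545,331,.0084);print("holes",np.degrees(np.arctan2(*(b-a)[1::-1])),(a+b)/2)
E
```

```text
slots [ 0.47070686 -0.13667366  0.072     ] [ 0.53664158 -0.14457602  0.072     ] 0.066406585542136 [ 0.50367422 -0.14062484  0.072     ] 173.16563193162258
marks [ 0.50343034 -0.14045908  0.072     ] 0.07389586314780223 173.47867632665367
slot edge 171.88840659278486
slot edge 173.07569214278146
bore [ 0.50423192 -0.14065804] [-0.0004 -0.0002 -0.0005  0.0004 -0.0004  0.0001 -0.001 ]
blade [ 0.50344052 -0.14053083  0.069     ] 0.030472994518896675 83.88815090332122
flange tool [ 0.00159953 -0.0010975   0.03734181] [-0.0003  0.0003  0.0003 -0.0002  0.0001 -0.      0.0004 -0.0001 -0.0005]
mark [ 0.03311087 -0.0007541   0.0084    ] 0.62435124128451
holes 89.95891809507825 [ 0.01872536 -0.00074993  0.0084    ]
holes 89.95386725110883 [ 0.00078259 -0.00080673  0.0084    ]
```

```bash
python3 - <<'E'
from h import *
from workcell import *
s=get_state();print(s["tool_pos"],yaw(s));plan(s,[.5043,-.1402,.135],173.5,7,2)
E
```

```text
[ 0.56135049 -0.10882679  0.17952163] 171.40051722525084
[[0.74, -0.56, 0.64, -0.01, -0.01, -0.3], [0.74, -0.56, 0.64, -0.01, -0.02, -0.3], [0.74, -0.56, 0.64, -0.01, -0.01, -0.3], [0.75, -0.55, 0.64, -0.02, -0.02, -0.3], [0.75, -0.55, 0.63, -0.01, -0.01, -0.3], [0.75, -0.55, 0.64, -0.02, -0.02, -0.3], [0.76, -0.54, 0.63, -0.01, -0.01, -0.3]]
end [ 0.5043 -0.1402  0.135 ] [-1.e-04 -0.e+00 -1.e+00]
```

Emit:
play_rows([
  [0.8, -0.6, 0.4, 0, 0, -0.3],
  [0.8, -0.6, 0.4, 0, 0, -0.3],
  [0.8, -0.6, 0.7, 0, 0, -0.3],
  [0.8, -0.6, 0.7, 0, 0, -0.3],
  [0.7, -0.5, 0.7, 0, 0, -0.3],
  [0.6, -0.4, 0.6, 0, 0, -0.3],
  [0.4, -0.3, 0.5, 0, 0, -0.2],
  [0, 0, 0, 0, 0, 0],
  [0, 0, 0, 0, 0, 0],
])

```text
time_s: 8.15
tool_pos: [0.4958, -0.1337, 0.1366]
eef_rot: [-0.173, -3.13, -0.001]
wrist_force: [0.3, -0.4, -2.5]
grip_width: 0.0137
```

```bash
python3 - <<'E'
from h import *
from workcell import *
s=get_state();print(s["tool_pos"],yaw(s),s["joint_vel"].round(3));plan(s,[.5043,-.1402,.120],173.5,3,2)
E
```

```text
[ 0.4957933  -0.13366806  0.1365847 ] 173.67831532793298 [-0.003 -0.007  0.024 -0.001 -0.007 -0.004]
[[-0.31, -0.19, 0.55, 0.0, -0.14, 0.06], [-0.31, -0.18, 0.55, 0.01, -0.14, 0.06], [-0.31, -0.18, 0.55, 0.0, -0.13, 0.06]]
end [ 0.5043 -0.1402  0.12  ] [-0.e+00  1.e-04 -1.e+00]
```

Emit:
play_rows([
  [-0.25, -0.18, 0.2, 0, -0.1, 0.05],
  [-0.25, -0.18, 0.2, 0, -0.1, 0.05],
  [-0.2, -0.15, 0.2, 0, -0.1, 0.05],
  [-0.1, -0.08, 0.2, 0, -0.1, 0.05],
  [0, 0, 0, 0, 0, 0],
  [0, 0, 0, 0, 0, 0],
])

```text
time_s: 8.65
tool_pos: [0.5055, -0.1408, 0.1286]
eef_rot: [0.178, 3.134, -0.0]
wrist_force: [-0.8, 0.7, -1.8]
grip_width: 0.0134
```

```bash
python3 - <<'E'
from h import *
from workcell import *
s=get_state();print(s["tool_pos"],yaw(s),s["joint_vel"].round(3));plan(s,[.5043,-.1402,.120],173.5,3,2)
E
```

```text
[ 0.50554532 -0.14079831  0.12857549] 173.4910722435852 [-0.002  0.008 -0.003 -0.002 -0.005 -0.001]
[[0.04, 0.02, 0.29, -0.0, 0.06, -0.0], [0.05, 0.01, 0.28, -0.0, 0.06, -0.0], [0.04, 0.02, 0.29, -0.01, 0.05, -0.01]]
end [ 0.5043 -0.1402  0.12  ] [ 0.e+00  1.e-04 -1.e+00]
```

Emit:
play_rows([
  [0.04, 0.02, 0.3, 0, 0.05, 0],
  [0.04, 0.02, 0.3, 0, 0.05, 0],
  [0.02, 0.01, 0.3, 0, 0.05, 0],
  [0, 0, 0.2, 0, 0, 0],
  [0, 0, 0, 0, 0, 0],
])

```text
time_s: 9.07
tool_pos: [0.5045, -0.14, 0.1163]
eef_rot: [-0.178, -3.136, 0.0]
wrist_force: [0.4, -0.1, -1.6]
grip_width: 0.0136
```

```bash
python3 - <<'E'
from h import *
from workcell import *
s=get_state();print(s["tool_pos"],yaw(s),s["joint_vel"].round(3));plan(s,[.5043,-.1402,.112],173.5,3,2)
p=read_camera("wrist");cv2.imwrite("pics/w4.png",p["color"]);pickle.dump((s,p),open("w4.pkl","wb"))
p=read_camera("scene");cv2.imwrite("pics/s4.png",cv2.resize(p["color"][210:300,330:430],(800,600)[:2],interpolation=cv2.INTER_CUBIC))
E
```

```text
[ 0.50449048 -0.1399649   0.1163085 ] 173.4969493619443 [ 0.     0.002 -0.    -0.     0.001 -0.   ]
[[0.01, -0.01, 0.14, -0.0, -0.0, -0.0], [0.0, -0.01, 0.15, -0.0, -0.0, -0.0], [0.01, -0.01, 0.14, -0.0, -0.01, -0.0]]
end [ 0.5043 -0.1402  0.112 ] [ 0.e+00 -1.e-04 -1.e+00]
```

View pics/w4.png

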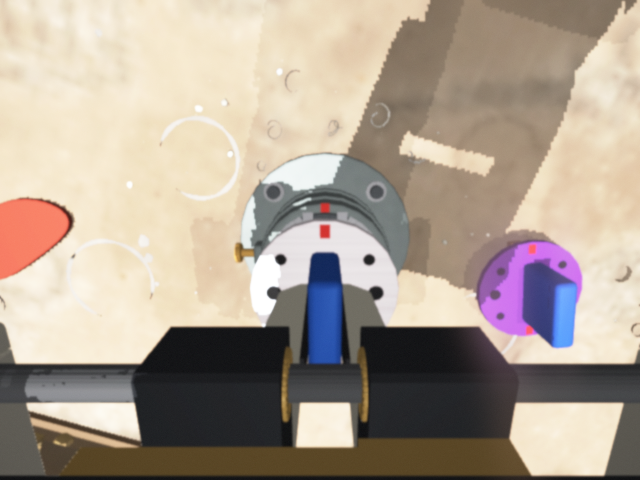

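View pics/s4.png

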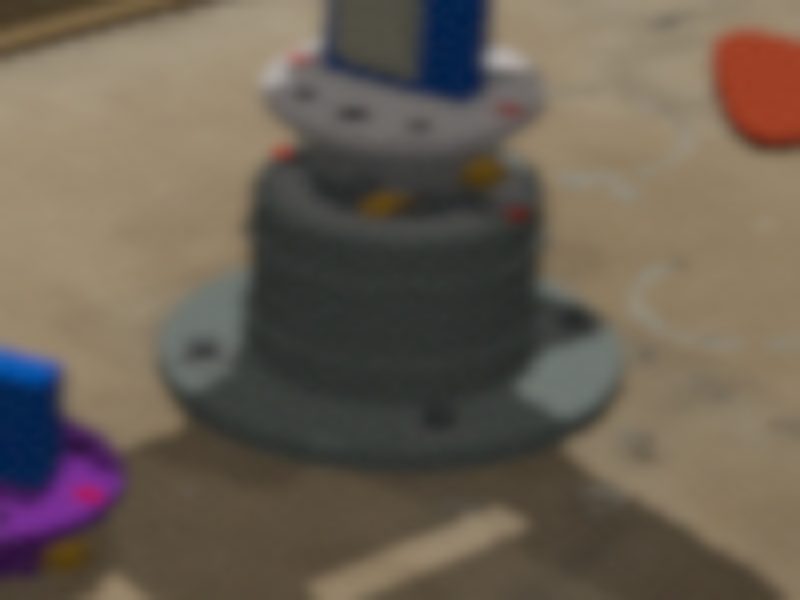

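Marks on the cap and rim line up at column 325. Descending into the mouth.

Emit:
play_rows([
  [0, 0, 0.25, 0, 0, 0],
  [0, 0, 0.25, 0, 0, 0],
  [0, 0, 0.25, 0, 0, 0],
  [0, 0, 0.25, 0, 0, 0],
  [0, 0, 0.1, 0, 0, 0],
  [0, 0, 0, 0, 0, 0],
])

```text
time_s: 9.67
tool_pos: [0.5048, -0.1401, 0.1048]
eef_rot: [0.178, 3.136, -0.001]
wrist_force: [0.1, 0.3, -2.7]
grip_width: 0.0136
```

```bash
python3 - <<'E'
from h import *
from workcell import *
s=get_state();print(s["tool_pos"],yaw(s),s["wrist_force"],s["ft_torque"])
E
```

```text
[ 0.50482489 -0.14011031  0.10479605] 173.49796859922924 [ 0.08703642  0.27443914 -2.69545065] [ 0.07040226 -0.14728943 -0.03333682]
```

Emit:
play_rows([
  [0, 0, 0.25, 0, 0, 0],
  [0, 0, 0.25, 0, 0, 0],
  [0, 0, 0.25, 0, 0, 0],
  [0, 0, 0.25, 0, 0, 0],
  [0, 0, 0.25, 0, 0, 0],
  [0, 0, 0.2, 0, 0, 0],
])

```text
time_s: 10.17
tool_pos: [0.5053, -0.1402, 0.0909]
eef_rot: [0.178, 3.134, -0.001]
wrist_force: [-2.8, 1.3, 8.3]
grip_width: 0.0138
```

```bash
python3 - <<'E'
from h import *
from workcell import *
s=get_state();print(s["tool_pos"],yaw(s),s["wrist_force"],s["ft_torque"])
E
```

```text
[ 0.50531815 -0.14021651  0.0908516 ] 173.50190910210102 [-2.83222799  1.28893294  8.34577858] [ 0.28938402  0.52461588 -0.04207797]
```

Emit:
play_rows([
  [0.03, 0, 0.2, 0, 0.05, 0],
  [0.03, 0, 0.2, 0, 0.05, 0],
  [0.03, 0, 0.2, 0, 0, 0],
  [0.0, 0, 0.2, 0, 0, 0],
  [0, 0, 0.1, 0, 0, 0],
  [0, 0, 0.1, 0, 0, 0],
])

```text
time_s: 10.67
tool_pos: [0.5055, -0.1402, 0.0865]
eef_rot: [0.178, 3.134, -0.002]
wrist_force: [-4.9, 1.4, 12.4]
grip_width: 0.0138
```

```bash
python3 - <<'E'
from h import *
from workcell import *
s=get_state();print(s["tool_pos"],yaw(s),s["wrist_force"],s["ft_torque"],R.from_rotvec(s["eef_rot"]).as_matrix()[:,2])
p=read_camera("scene");cv2.imwrite("pics/s5.png",cv2.resize(p["color"][210:300,330:430],(800,600)[:2],interpolation=cv2.INTER_CUBIC))
E
```

```text
[ 0.50545736 -0.14023818  0.08648877] 173.49863786755017 [-4.92464204  1.40095606 12.36275088] [ 0.41906377  0.96942905 -0.03499044] [ 0.00284898 -0.0012038  -0.99999522]
```

View pics/s5.png

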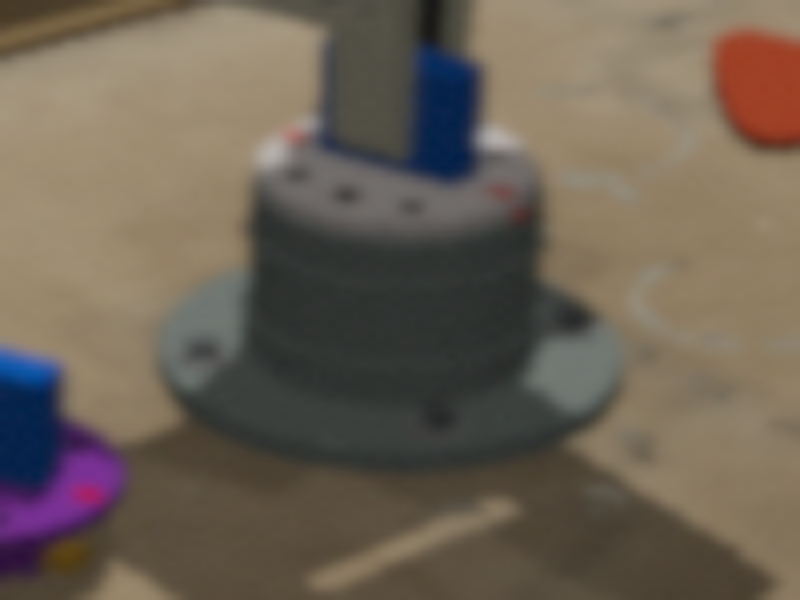

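Emit:
play_rows([
  [0.1, 0, 0.2, 0, 0.1, 0],
  [0.1, 0, 0.3, 0, 0.1, 0],
  [0.05, 0, 0.3, 0, 0, 0],
  [0, 0, 0.3, 0, 0, 0],
])

```text
time_s: 11.05
tool_pos: [0.5055, -0.1403, 0.0863]
eef_rot: [0.178, 3.131, -0.003]
wrist_force: [-20.0, 4.8, 48.3]
grip_width: 0.0136
```

```bash
python3 - <<'E'
from h import *
from workcell import *
s=get_state();print(s["tool_pos"],yaw(s),s["wrist_force"],s["ft_torque"],R.from_rotvec(s["eef_rot"]).as_matrix()[:,2],s["joint_pos"].round(2))
E
```

```text
[ 0.5054528  -0.14031016  0.08631316] 173.49149648012101 [-19.98190033   4.75531174  48.31939095] [ 1.33201483  3.43972047 -0.05657601] [ 0.00559665 -0.00226325 -0.99998178] [-0.36  0.48  1.83 -0.    0.82 -1.82]
```

Emit:
play_rows([
  [0.15, 0, 0.1, 0, 0.1, 3],
  [0.15, 0, 0.1, 0, 0.1, 5],
  [0.12, 0.03, 0.12, 0, 0.1, 6],
  [0.1, 0.05, 0.12, 0, 0, 6],
])

```text
time_s: 11.38
tool_pos: [0.5045, -0.1402, 0.0874]
eef_rot: [0.731, 3.043, -0.005]
wrist_force: [-4.0, -3.0, 10.3]
grip_width: 0.0138
```

```bash
python3 - <<'E'
from h import *
from workcell import *
s=get_state();M=R.from_rotvec(s["eef_rot"]);print(s["tool_pos"],yaw(s),s["wrist_force"],"tool",M.inv().apply(s["wrist_force"]),s["ft_torque"],M.as_matrix()[:,2],M.inv().apply([0,0,-1]),s["joint_pos"].round(2))
E
```

```text
[ 0.5044646  -0.14017971  0.08744768] 152.9785284278495 [-3.9552824  -2.97528883 10.33112901] tool [  2.04104697  -4.44952948 -10.35686457] [-0.78740883  0.82548559  0.06019773] [ 0.01116643 -0.00591735 -0.99992014] [1.26358564e-02 1.98193572e-04 9.99920145e-01] [-0.36  0.48  1.84 -0.    0.81 -1.46]
```

Emit:
play_rows([
  [0.05, 0.05, 0.2, 0, 0.3, 6],
  [0.03, 0.05, 0.22, 0, 0.3, 6.5],
  [0, 0.07, 0.22, 0, 0.3, 6.5],
  [0, 0.07, 0.22, 0, 0.2, 6.5],
])

```text
time_s: 11.72
tool_pos: [0.5067, -0.14, 0.0865]
eef_rot: [-1.414, -2.805, -0.001]
wrist_force: [-17.5, 6.1, 37.8]
grip_width: 0.0135
```

```bash
cat > st.py <<'E'
from h import *
from workcell import *
s=get_state();M=R.from_rotvec(s["eef_rot"]);print(s["tool_pos"].round(4),"yaw",yaw(s).round(2),"F",s["wrist_force"].round(1),"tool",M.inv().apply(s["wrist_force"]).round(1),"M",s["ft_torque"].round(2),"down in tool",M.inv().apply([0,0,-1]).round(4),s["joint_pos"].round(2),s["grip_width"])
E
python3 st.py
```

```text
[ 0.5067 -0.14    0.0865] yaw 126.5 F [-17.5   6.1  37.8] tool [ 15.3 -10.4 -37.8] M [0.78 2.87 0.71] down in tool [-8.e-04 -2.e-04  1.e+00] [-0.36  0.49  1.82  0.    0.83 -1.  ] 0.013484122889196957
```

Emit:
play_rows([
  [0.15, -0.2, 0.15, 0, 0, 6.5],
  [0.12, -0.2, 0.17, 0, 0, 6.5],
  [0.1, -0.2, 0.17, 0, 0, 6.5],
])

```text
time_s: 11.97
tool_pos: [0.5053, -0.1409, 0.0867]
eef_rot: [1.882, 2.5, 0.009]
wrist_force: [2.3, 1.8, 17.9]
grip_width: 0.0137
```

```bash
python3 st.py
```

```text
[ 0.5053 -0.1409  0.0867] yaw 106.06 F [ 2.3  1.8 17.9] tool [  1.    2.9 -17.9] M [ 0.42 -0.02  0.31] down in tool [ 0.0069 -0.0124  0.9999] [-0.36  0.48  1.84  0.    0.81 -0.64] 0.013730685101114432
```

Emit:
play_rows([
  [0.05, -0.13, 0.18, 0.3, 0.2, 6.5],
  [0.05, -0.13, 0.18, 0.3, 0.1, 6.5],
  [0.03, -0.13, 0.18, 0.1, 0.1, 6.5],
])

```text
time_s: 12.22
tool_pos: [0.5057, -0.1415, 0.0865]
eef_rot: [2.296, 2.13, 0.011]
wrist_force: [-2.7, 3.5, 23.9]
grip_width: 0.0142
```

```bash
python3 st.py
```

```text
[ 0.5057 -0.1415  0.0865] yaw 85.69 F [-2.7  3.5 23.9] tool [  3.3  -2.7 -23.9] M [0.45 1.31 0.53] down in tool [ 0.0013 -0.0116  0.9999] [-0.36  0.48  1.83  0.    0.81 -0.29] 0.014156997217693255
```

Emit:
play_rows([
  [0, -0.12, 0.16, 0.2, 0, 4],
  [0, -0.12, 0.16, 0.2, 0, 4],
])

```text
time_s: 12.38
tool_pos: [0.5054, -0.1418, 0.0866]
eef_rot: [2.449, 1.955, 0.008]
wrist_force: [-1.1, 3.4, 18.8]
grip_width: 0.0134
```

```bash
python3 st.py
```

```text
[ 0.5054 -0.1418  0.0866] yaw 77.21 F [-1.1  3.4 18.8] tool [  3.1  -1.6 -18.8] M [0.89 0.75 0.52] down in tool [ 0.001  -0.0097  1.    ] [-0.36  0.48  1.83  0.    0.82 -0.14] 0.013427654169407274
```

```bash
python3 - <<'E'
from h import *
from workcell import *
s=get_state()
p=read_camera("wrist");cv2.imwrite("pics/w6.png",p["color"]);pickle.dump((s,p),open("w6.pkl","wb"))
q=read_camera("scene");cv2.imwrite("pics/s6.png",cv2.resize(q["color"][210:300,330:430],(667,600),interpolation=cv2.INTER_CUBIC))
E
python3 st.py
```

```text
[ 0.5053 -0.1416  0.0865] yaw 77.25 F [-2.8  4.4 21. ] tool [  3.7  -3.5 -21. ] M [0.9  1.01 0.35] down in tool [ 7.0e-04 -9.5e-03  1.0e+00] [-0.36  0.48  1.83  0.    0.82 -0.14] 0.014019719132363257
```

View pics/w6.png

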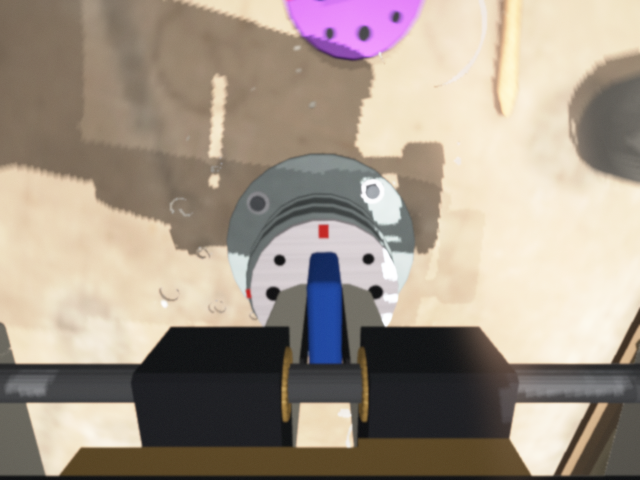

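View pics/s6.png

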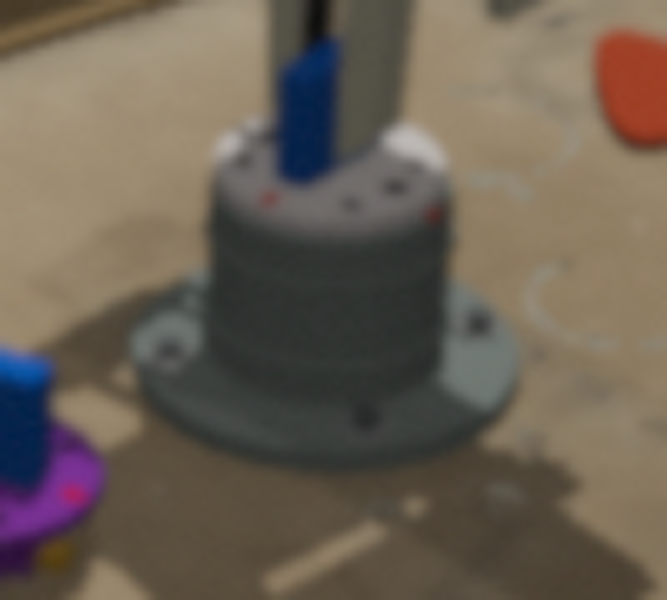

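Emit:
play_rows([
  [0, -0.1, 0.16, 0.15, 0, 2.5],
  [0, -0.1, 0.16, 0.15, 0, 2.5],
])

```text
time_s: 12.65
tool_pos: [0.5056, -0.1415, 0.0865]
eef_rot: [2.53, 1.849, 0.008]
wrist_force: [-2.6, 3.2, 18.8]
grip_width: 0.0137
```

```bash
python3 st.py
```

```text
[ 0.5056 -0.1415  0.0865] yaw 72.33 F [-2.6  3.2 18.8] tool [  2.3  -3.3 -18.8] M [0.62 0.91 1.04] down in tool [ 7.0e-04 -9.5e-03  1.0e+00] [-0.36  0.48  1.83 -0.    0.82 -0.05] 0.013694570255930124
```

```bash
python3 - <<'E'
from h import *
from workcell import *
s=get_state()
p=read_camera("wrist");pickle.dump((s,p),open("w7.pkl","wb"))
o=[]
for n in ("w3","w7"):
    c=pickle.load(open(n+".pkl","rb"))[1]["color"]
    o.append(cv2.resize(c[195:345,240:410],(400,353),interpolation=cv2.INTER_CUBIC))
cv2.imwrite("pics/w7.png",np.hstack(o))
for n in ("w3","w6","w7"):
    s,p=pickle.load(open(n+".pkl","rb"));c=p["color"];hsv=cv2.cvtColor(c,cv2.COLOR_BGR2HSV)
    Tc=p["T_tool_cam"]
    red=(((hsv[...,0]<8)|(hsv[...,0]>172))&(hsv[...,1]>150)).astype(np.uint8);k,_,st,ce=cv2.connectedComponentsWithStats(red)
    for i in range(1,k):
        if st[i,4]>15 and 200<ce[i][0]<420 and 100<ce[i][1]<330:print(n,"red",ce[i].round(1),st[i,4],ray(p,*ce[i],.0084,Tc).round(4))
    dk=(c.max(2)<70).astype(np.uint8);dk[:240]=0;dk[310:]=0;k,_,st,ce=cv2.connectedComponentsWithStats(dk)
    for i in range(1,k):
        if 20<st[i,4]<250 and 255<ce[i][0]<395:print(n,"hole",ce[i].round(1),st[i,4],ray(p,*ce[i],.0084,Tc).round(4))
E
python3 st.py
```

```text
w3 red [276.3 219.3] 30 [ 0.0389 -0.024   0.0084]
w3 red [324.5 231. ] 88 [ 0.0331 -0.0008  0.0084]
w3 hole [280.3 259. ] 61 [ 0.0187 -0.0227  0.0084]
w3 hole [368.6 259.4] 68 [0.0185 0.0212 0.0084]
w3 hole [375.8 292.4] 110 [0.0007 0.0255 0.0084]
w3 hole [273.2 292.3] 84 [ 0.0007 -0.027   0.0084]
w3 hole [306.2 304.1] 29 [-0.0058 -0.0102  0.0084]
w3 hole [342.8 304.4] 26 [-0.006   0.0087  0.0084]
w6 red [323.1 230.7] 102 [ 0.0324 -0.0007  0.0084]
w6 red [248.  293.2] 20 [-0.0007 -0.0391  0.0084]
w6 hole [367.9 258.8] 67 [0.0179 0.0216 0.0084]
w6 hole [279.4 259.9] 71 [ 0.0173 -0.0225  0.0084]
w6 hole [375.6 291.4] 114 [0.0003 0.0262 0.0084]
w6 hole [272.5 293.2] 116 [-0.0007 -0.0266  0.0084]
w6 hole [342.6 303.5] 29 [-0.0064  0.0094  0.0084]
w7 red [321.4 231. ] 95 [ 0.0322 -0.0015  0.0084]
w7 red [248.7 299.7] 22 [-0.0043 -0.0389  0.0084]
w7 hole [366.7 257.5] 70 [0.0186 0.0211 0.0084]
w7 hole [278.3 261. ] 73 [ 0.0167 -0.023   0.0084]
w7 hole [375.4 290.3] 119 [0.0009 0.0261 0.0084]
w7 hole [272.2 294.2] 110 [-0.0012 -0.0267  0.0084]
w7 hole [342.  300.2] 60 [-0.0046  0.0091  0.0084]
[ 0.5056 -0.1415  0.0865] yaw 72.16 F [-2.2  2.8 19.9] tool [  1.9  -2.7 -19.9] M [0.61 0.85 1.02] down in tool [ 8.0e-04 -9.5e-03  1.0e+00] [-0.36  0.48  1.83 -0.    0.82 -0.05] 0.013922325628353608
```

View pics/w7.png

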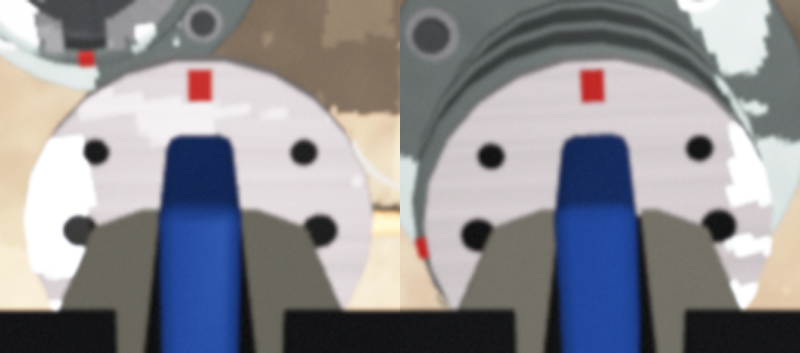

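Emit:
play_rows([
  [0, -0.1, 0.2, 0.15, 0, 0],
  [0, -0.1, 0.2, 0.15, 0, 0],
])

```text
time_s: 12.87
tool_pos: [0.5057, -0.1414, 0.0864]
eef_rot: [2.529, 1.85, 0.006]
wrist_force: [-6.8, 2.0, 28.5]
grip_width: 0.0137
```

```bash
python3 st.py; python3 - <<'E'
from workcell import *
for i in range(10): read_camera("top")
E
python3 st.py; python3 - <<'E'
from h import *
from workcell import *
s=get_state();p=read_camera("wrist");pickle.dump((s,p),open("w8.pkl","wb"));c=p["color"];cv2.imwrite("pics/w8.png",c)
q=read_camera("scene");cv2.imwrite("pics/s8.png",cv2.resize(q["color"][200:300,320:440],(720,600),interpolation=cv2.INTER_CUBIC))
Tc=p["T_tool_cam"];dk=(c.max(2)<70).astype(np.uint8);dk[:240]=0;dk[310:]=0;k,_,st,ce=cv2.connectedComponentsWithStats(dk)
for i in range(1,k):
    if 20<st[i,4]<250 and 255<ce[i][0]<395:print("hole",ray(p,*ce[i],.0084,Tc).round(4))
E
```

```text
[ 0.5057 -0.1414  0.0864] yaw 72.37 F [-6.8  2.  28.5] tool [ -0.2  -6.8 -28.6] M [0.49 1.72 0.93] down in tool [ 0.0023 -0.0091  1.    ] [-0.36  0.48  1.83 -0.    0.82 -0.05] 0.01373547682399722
[ 0.5056 -0.1414  0.0864] yaw 72.38 F [-5.9  2.6 26.6] tool [  0.7  -6.1 -26.7] M [0.5  1.56 0.99] down in tool [ 0.0022 -0.0092  1.    ] [-0.36  0.48  1.83 -0.    0.82 -0.05] 0.01369480382974016
hole [0.0185 0.0212 0.0084]
hole [ 0.0168 -0.023   0.0084]
hole [0.0009 0.0261 0.0084]
hole [-0.0013 -0.0267  0.0084]
hole [-0.0044  0.0091  0.0084]
```

View pics/s8.png

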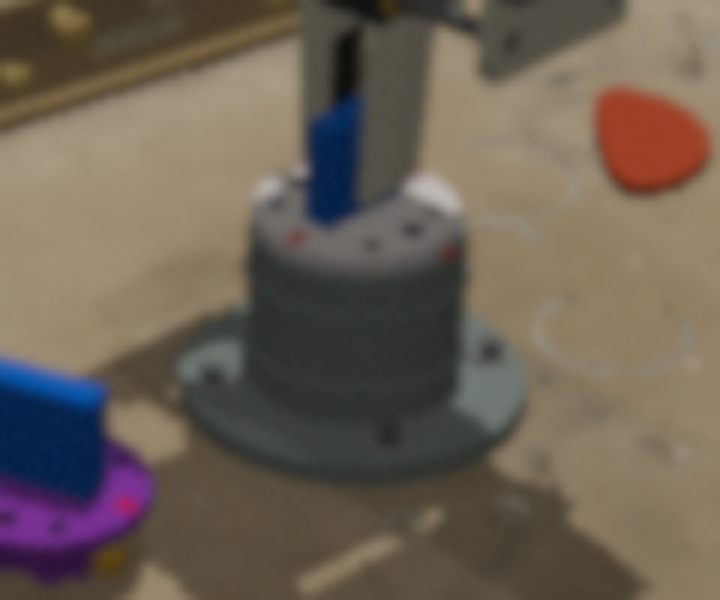

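```bash
python3 - <<'E'
from workcell import *
print(finish_job())
E
```

```text
the job is handed in; nothing more can be done
None
```

The die cap is in the extruder, pressed flush and turned clockwise to the stop, and the arm was still gripping and holding it there when I handed the job in at about 13.5 s. I lined its lugs up with the slots, pushed it down against the spring and then twisted it. The arm did not touch the purple look-alike, cup, clay lump, stamp or rib.

**Last checks that agreed:**
- **Height:** the tool stood at 86.4 mm, the same as where the cap first bottomed out. The scene picture shows the flange sitting on the rim.
- **Push:** the downward force was about 27 N over 0.5 s, falling slightly from 28.5 N, against a spring of about 14 N.
- **Stop:** the moment about the vertical axis was steady at about 1 N m with no further turning. I read that as being hard against the stop.

**Less certain:**
- **Turn angle:** I measured about 99° of cap turn, where the 1.5 rad stop plus play should give about 92°. I put the difference down to give in the stop and measuring error.
- **Twist in the jaws:** the cap twisted about 2° in the jaws as it met the stop.
- **Tilt:** the tool was about 0.5° off vertical at the end.
- **Lift while turning:** early in the twist the cap rose about 1 mm off flush, and I pressed it down again as I went on.

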